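# Load a two-jar clamp and pump its ratchet trigger

### The job

I open jars one-handed, so get them held for me: stand the glass jar and the white jar upright on the floor of the jar clamp, one in each cell, let go of them, then pump the clamp's trigger until both rubber pads press on the jars. Finish while still squeezing the trigger, so that both jars are gripped firmly but not crushed. Move the pusher only by the trigger, and leave the other things where they are.

Things in the scene. Friction and masses are not known exactly. Their poses are not given: they have to be found in the camera images.
- jar_clamp: Jar clamp, fixed: beech board with a two-cell crate and a one-hand ratchet bar clamp lying on its side. Origin on the worktop. Own axes: +x away from the pistol grip, +y the way the pusher advances, z up. In mm: board x -91..91, y -83..173, top z 16 = cell floor. Housing x -75..19, y -61..12, top z 70; rod tail to y -124. Crate walls, divider: tops z 56
- near_cell (a point): floor of the cell nearer to the pistol grip, clamp frame (-41, 115, 16) mm, axes as the clamp's: where a jar's underside centre should go. Cell 76 mm wide in x, between a side wall and a 6 mm divider (y 100..162); open to -y, where the pusher waits. A rubber V (top z 52) on the back wall (inner face y 162) seats a jar when its centre is near y 121
- far_cell (a point): the same point of the other, equal cell, clamp frame (41, 115, 16) mm; axes as the clamp's
- pusher (a joint): advance (m) of the toothed rod and its pusher bar towards the back wall, 0 to 0.070; starts at 0 to 0.018. Teeth 4 mm apart; the trigger's pawl pushes them. A brake of about 4 N keeps the rod in place while the trigger goes back, but holds no greater load: let go of the trigger and the pads relax to 2 N or so each
- pusher_bar (a point): middle of the front face of the pusher bar (142 x 10 x 30 mm, centre z 48 mm); moves with the rod; at pusher = 0 it is at (0, 28, 48) mm in the clamp frame
- near_pad: sprung rubber pad on the pusher bar before the near cell, 44 mm wide, 30 mm tall, centre z 48 mm; origin 22.5 mm behind its face; unpressed, the face is at clamp y = 46 mm + pusher; spring 1.8 N/mm, 9 mm travel, then a solid stop; pressed in 3 to 6 mm it grips a jar firmly
- far_pad: the same pad before the far cell
- trigger (a joint): angle (rad): 0 out, to 0.34 squeezed towards the pistol grip; springs back. A 10 mm thick black bar, z 38..64 mm, from its upright pivot at clamp (-61, 0) to x -147. A full stroke moves the rod 14 mm less play: mostly 12 mm net. 60 mm from the pivot the spring takes 2 to 4.3 N; each further N gives about 1.3 N on the rod, half to each pad: a 20 N squeeze puts about 9 N on each jar
- trigger_face (a point): where a finger pushes the trigger: its face away from the pistol grip, 60 mm from the pivot; at rest at clamp (-121, 5, 50) mm; push towards the clamp's -y. Moves with the trigger
- grip_face (a point): where the other finger goes: outer (-y) face of the fixed pistol grip, an 18 mm thick bar (clamp x -152..-60, y -45..-27, z 32..68 mm); this point is (-121, -45, 50). From here to trigger_face: 50 mm at rest, 30 mm fully squeezed; free at both outer sides and 28 mm below
- glass_jar: glass jar with a wide black lid, 62 mm across (glass 56 to 62 mm), 99 mm tall, lid from z 88 mm up, about 0.3 kg; origin at the centre of its underside, z along its axis; stands left of the clamp; more than 25 N from a pad would crush it
- white_jar: squat white jar, body 60 mm across to z 72 mm, then a 54 mm wide cap to 94 mm, about 0.15 kg; origin at the centre of its underside, z along its axis; stands left of the clamp; more than 25 N from a pad would crush it
- spice_jar: slim spice jar, 46 mm across, 105 mm tall, standing among the two jars; to be left where it is; origin at the centre of its underside

How it is judged:
On the way, in this order (a step that is already met when the one before it is completed fails the run):
1. both jars stand upright in the cells, one in each, and are let go ((((x of glass_jar in the frame of near_cell between -0.014 and 0.014 m and y of glass_jar in the frame of near_cell between -0.02 and 0.02 m and z of glass_jar in the frame of near_cell between -0.004 and 0.006 m and angle between glass_jar's own z axis and vertical below 0.1 rad) and (x of white_jar in the frame of far_cell between -0.014 and 0.014 m and y of white_jar in the frame of far_cell between -0.02 and 0.02 m and z of white_jar in the frame of far_cell between -0.004 and 0.006 m and angle between white_jar's own z axis and vertical below 0.1 rad)) or ((x of white_jar in the frame of near_cell between -0.014 and 0.014 m and y of white_jar in the frame of near_cell between -0.02 and 0.02 m and z of white_jar in the frame of near_cell between -0.004 and 0.006 m and angle between white_jar's own z axis and vertical below 0.1 rad) and (x of glass_jar in the frame of far_cell between -0.014 and 0.014 m and y of glass_jar in the frame of far_cell between -0.02 and 0.02 m and z of glass_jar in the frame of far_cell between -0.004 and 0.006 m and angle between glass_jar's own z axis and vertical below 0.1 rad))) and contact force between the fingers and glass_jar below 0.3 N and contact force between the fingers and white_jar below 0.3 N), for 0.2 s.
2. pumped forward, both pads touch the jars ((((x of glass_jar in the frame of near_cell between -0.014 and 0.014 m and y of glass_jar in the frame of near_cell between -0.02 and 0.02 m and z of glass_jar in the frame of near_cell between -0.004 and 0.006 m and angle between glass_jar's own z axis and vertical below 0.1 rad) and (x of white_jar in the frame of far_cell between -0.014 and 0.014 m and y of white_jar in the frame of far_cell between -0.02 and 0.02 m and z of white_jar in the frame of far_cell between -0.004 and 0.006 m and angle between white_jar's own z axis and vertical below 0.1 rad)) or ((x of white_jar in the frame of near_cell between -0.014 and 0.014 m and y of white_jar in the frame of near_cell between -0.02 and 0.02 m and z of white_jar in the frame of near_cell between -0.004 and 0.006 m and angle between white_jar's own z axis and vertical below 0.1 rad) and (x of glass_jar in the frame of far_cell between -0.014 and 0.014 m and y of glass_jar in the frame of far_cell between -0.02 and 0.02 m and z of glass_jar in the frame of far_cell between -0.004 and 0.006 m and angle between glass_jar's own z axis and vertical below 0.1 rad))) and value of joint pusher above 0.02 m and ((contact force between near_pad and glass_jar above 1 N and contact force between far_pad and white_jar above 1 N) or (contact force between near_pad and white_jar above 1 N and contact force between far_pad and glass_jar above 1 N))), for 0.1 s.
At the end, for the whole second after the job is handed in: Each jar upright (0.1 rad) and still on the floor of its own cell, within 14 mm across and 20 mm along of the cell point, untouched by the fingers; each pad presses its jar with over 3 N; fingers press the trigger in with over 3 N (beyond 0.03 rad). Spice jar within 20 mm of its place (all of step 1 and ((contact force between near_pad and glass_jar above 3 N and contact force between far_pad and white_jar above 3 N) or (contact force between near_pad and white_jar above 3 N and contact force between far_pad and glass_jar above 3 N)) and contact force between the fingers and trigger_c0 above 3 N and value of joint trigger above 0.03 rad and linear speed of each of glass_jar, white_jar below 0.02 m/s and distance of spice_jar from where it was at the start of the episode below 0.02 m); the arm keeps its last pose, push and grip.
It fails at once if a jar is crushed: more than 25 N from a pad (contact force between any of near_pad, far_pad and glass_jar above 25 N or contact force between any of near_pad, far_pad and white_jar above 25 N).
It fails at once if the pusher is moved by hand (more than 5 N on it from the robot) (contact force between any of the arm, the fingers and near_pad above 5 N or contact force between any of the arm, the fingers and far_pad above 5 N or contact force between any of the arm, the fingers and pusher above 5 N).
It fails at once if a bystander is knocked about (the spice jar moved more than 30 mm) (distance of spice_jar from where it was at the start of the episode above 0.03 m).
It also fails if it takes over 64 s, if anything falls off the work surface, if the arm or the gripper's body presses on something with over 40 N, if the wrist force passes 120 N, or if a joint passes its speed limit or range.

### The arm

A 6-joint arm with a two-finger parallel gripper is mounted at the origin on a cart in front of the work surface, level with it; the furniture and walls round the work are solid. World frame = base frame: x ahead of the robot, y to its left, z up, the work surface at z = 0. Lengths are in m, angles in rad, forces in N, time in s.
With the tool pointing down it reaches from about 0.25 to 0.8 m from the base axis. Payload 3.9 kg.
Tool frame: the origin (TCP) lies midway between the tips of the shut fingers; the grasp point (between the pads) lies 19 mm behind it; z points along the fingers, y is the line along which they close (so a half turn about z gives the same grasp; the last joint's range is limited). The gripper opens to 85 mm and grips with 20 to 120 N. Pads are 22 mm wide; open, the fingers measure 114 mm over their backs; the gripper's body (76 mm by 85 mm) begins 54 mm behind the grasp point. The pads swing forward as they close: fully open they stand 13 mm farther back than shut.
Start: joints at [-1.209, 0.26, -0.138, 1.173, 0, 1.571], TCP at [0.186, -0.491, 0.231] pointing down, gripper open.
Joint ranges: [-2.78, 2.78], [-0.83, 1.72], [-1.28, 1.37], [-1.9, 2.12], [-1.57, 1.48], [-3.14, 3.14]. Speed limits (rad/s): [2.57, 2.57, 3.14, 3.14, 3.14, 3.14].

### API

Orientations are given as a unit quaternion [w, x, y, z].
In Python, from cell import r, vision gives the robot as it stands.
- The arm moves only by the shell command python3 -m handwheel 'ROWS' [OPENING]. ROWS is a JSON object whose one key "targets" holds a list of rows, each an object with "translation": the shift along the world's x, y, z in m, a list of three; "rotation": the turn, a rotation vector about the world's x, y, z in degrees, a list of three. In form: {"targets": [{"translation": [x, y, z], "rotation": [rx, ry, rz]}, ...]}. A call has 1 to 12 rows; each row is the pose to reach, as a shift and turn from the pose commanded when the call began; what a row does not reach only later rows make up. A row lasts 1/10 s, in which the tool goes at most 50 mm and 8.59 degrees, less where a joint would pass 70% of its speed; a pose out of reach is approached as far as the arm can. A call with a gripper value outside its range is refused whole. OPENING is the closure, from 0 (fully open) to 1 (shut), set as the call begins (- or left out, the last holds). The fingers move at their own pace and stop on an object; the grip force is fixed at half the most. Time passes only in rows, so rows that repeat a pose let the fingers close. It gives the time, the measured TCP pose, the force, the opening and the grip force at its end, in the units of the state.
- r.get_obs(): the state, without advancing time (a new reading comes with each control period).
- vision.capture(name): name is "scene" or "top" or "wrist"; returns the picture (384x512x3 uint8, blue, green, red); there is no depth.
- vision.calibration(name): a dict with "fx", "fy", "cx", "cy" (pixels), "rvec" (rotation vector, rad) and "tvec" (3), from world to camera coordinates, as OpenCV has them; the wrist camera has in their place "tool_from_camera" (4x4, takes a point from camera to tool coordinates, whose origin is the TCP and whose axes are the flange's). Camera axes: x right, y down, z forward; pixel columns grow to the right and rows downward; lengths in m; the calibration is good to about 2 mm. A picture is of the moment at which its call begins: read the wrist's pose just before it. calibration takes no time and is no camera call.
- r.sign_off(): hands the job in; it is judged then, once.
Trained networks look in the newest picture that a camera, given by its name, has taken for a name from the list of things; names that differ only in an ending like _2 or _b are one class to them, and where a whole thing is asked for, a point or a joint stands for the part that bears it (a point fixed in the world has none). Each returns a list of dicts, best first, with "conf" (0 to 1); they miss things now and then, are a little off and sometimes report something else, mostly with a low value. They report only what shows in the picture. A call takes as long as a camera call.
- vision.boxes_of(query, camera): "box" ([left, top, width, height] in pixels, round what is visible of it).
- vision.outline_of(query, camera): "pixels" (384x512 bool, what is visible of it) and "box" ([left, top, width, height] in pixels, round what is visible of it).
- vision.landmark_of(query, camera): "xy" ([column, row] in pixels: a listed point, or the origin of a listed thing).
The state is a dict: "time_s": time; "joint_positions": joint angles; "qd": joint speeds; "effort": joint torques, N m; "ee_pos": TCP position; "ee_rot": TCP orientation; "contact_force": force on the tool from outside, world axes, zero at the start; "wrist_torque": the same for the moment, N m; "width": opening from 0.0 (shut) to 1.0 (fully open); "gripper_force": force on a finger pad.
Only numpy, scipy, OpenCV 4.12 (cv2) and the standard library are available. Lean on these libraries where they do the work, as an engineer would, in place of code of your own. Each camera call takes 0.05 s, during which the arm holds its last target. There are 200 camera calls.

## Working session

There is one attempt and no reset: what is moved stays moved. The work goes in short steps, Python scripts to look and compute and a shell command to move; the robot and the scene stay as the last step left them, time stands still between calls to the robot, and variables do not carry over. Pictures are saved under pics/ and viewed, at most 10 in all, crops included, and the job is handed in when it is done.

```bash
ls; mkdir -p pics
cat > h.py <<'E'
from cell import r, vision
import numpy as np, cv2
def cal(n):
    c=vision.calibration(n); K=np.array([[c['fx'],0,c['cx']],[0,c['fy'],c['cy']],[0,0,1.]])
    return K,np.array(c['rvec'],float).reshape(3,1),np.array(c['tvec'],float).reshape(3,1)
def ray(n,uv):
    K,rv,tv=cal(n); R=cv2.Rodrigues(rv)[0]
    return (-R.T@tv).ravel(), R.T@np.linalg.inv(K)@np.array([uv[0],uv[1],1.])
def onz(n,uv,z):
    o,d=ray(n,uv); return o+d*(z-o[2])/d[2]
def proj(n,P):
    K,rv,tv=cal(n); return cv2.projectPoints(np.array(P,float).reshape(-1,3),rv,tv,K,None)[0].reshape(-1,2)
E
python3 - <<'E'
from h import *
ims=[]
for n in("top","scene"):
    im=vision.capture(n); ims.append(im)
    K,rv,tv=cal(n); print(n,K[0,0],ray(n,(256,192)))
    for q in["jar_clamp","near_cell","far_cell","trigger_face","grip_face","pusher_bar","near_pad","far_pad","glass_jar","white_jar","spice_jar"]:
        l=vision.landmark_of(q,n); b=vision.boxes_of(q,n)
        print(q,[(np.round(x['xy'],1),round(x['conf'],2)) for x in l[:2]],[(np.round(x['box']),round(x['conf'],2)) for x in b[:1]])
    cv2.imwrite(f"pics/{n}.png",cv2.resize(im,(800,600)))
print(r.get_obs())
E
```

```text
pics
top 489.51221270444915 (array([0.45252129, 0.03309309, 0.99954419]), array([ 0.07259532, -0.00562749, -0.99751483]))
jar_clamp [(array([335.7, 180.8]), 0.69)] [(array([247., 129., 144., 122.]), 0.79)]
near_cell [(array([278.9, 208.5]), 0.87)] [(array([243., 133., 148., 123.]), 0.71)]
far_cell [(array([273.9, 162.1]), 0.57)] [(array([245., 128., 148., 128.]), 0.66)]
trigger_face [(array([276.4, 209. ]), 0.65), (array([344.9, 239.4]), 0.63)] [(array([338., 183.,  16.,  73.]), 0.7)]
grip_face [(array([367.1, 236.7]), 0.94)] [(array([243., 132., 150., 124.]), 0.96)]
pusher_bar [(array([315. , 179.4]), 0.64), (array([311.3, 159.3]), 0.54)] [(array([301., 141.,  88.,  78.]), 0.58)]
near_pad [(array([318.1, 200.5]), 0.68)] [(array([307., 192.,  21.,  18.]), 0.49)]
far_pad [(array([311.9, 157.1]), 0.47)] [(array([302., 150.,  11.,  23.]), 0.61)]
glass_jar [(array([188.9, 214.7]), 0.63)] []
white_jar [(array([152.9, 176.4]), 0.79)] [(array([127., 156.,  40.,  37.]), 0.87)]
spice_jar [(array([184.3, 143.6]), 0.74), (array([150.4, 174.5]), 0.46)] [(array([163., 123.,  27.,  32.]), 0.58)]
s
[... 1148 characters left out ...]
sitions': array([-1.20903859e+00,  2.59989991e-01, -1.38066610e-01,  1.17271456e+00,
        1.19372343e-05,  1.57083016e+00]), 'qd': array([-4.64922129e-04,  2.56947273e-04,  7.67660486e-04,  7.73473409e-05,
       -1.77538775e-03,  2.73873122e-04]), 'effort': array([ 3.81303062e-04, -4.05607259e+01,  2.54229248e+01,  1.17642816e-03,
       -8.17387502e-06, -6.04148838e-06]), 'ee_pos': array([ 0.18581162, -0.4910205 ,  0.23132223]), 'ee_rot': array([1.13030421e-05, 9.83689013e-01, 1.79877531e-01, 8.13489432e-06]), 'contact_force': array([-0.49019404,  0.30314447, -0.07447202]), 'wrist_torque': array([ 0.02740766,  0.0459366 , -0.02013576]), 'gripper_force': 0.0, 'width': 0.9999586282867051}
```

View pics/top.png

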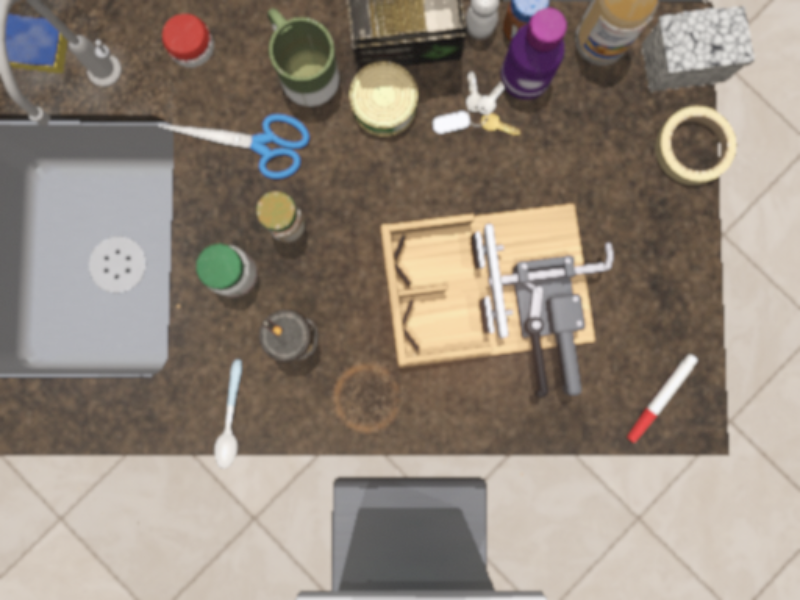

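View pics/scene.png

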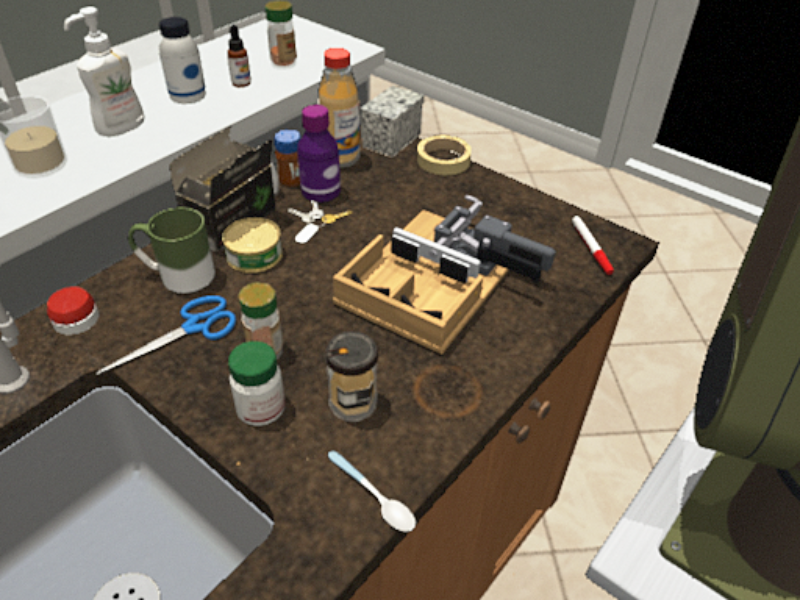

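The top view shows the glass jar at (290,338), the white jar at (228,270) with a green cap, and the spice jar at (280,218), in 800-px coordinates. The clamp spans (382–610, 205–395), with the grip towards the robot and the cells open to the right. The scene view agrees.

```bash
cat > est.py <<'E'
from h import *
from scipy.optimize import least_squares
def cyl(x,y,z0,prof):
    a=np.linspace(0,2*np.pi,60,endpoint=False)
    return np.vstack([np.c_[x+R*np.cos(a),y+R*np.sin(a),np.full(60,z0+z)] for R,z in prof])
PR=dict(glass_jar=[(.028,0),(.031,.02),(.031,.099),(.031,.088)],white_jar=[(.030,0),(.030,.072),(.027,.094)],spice_jar=[(.023,0),(.023,.105)])
def jar(q,ms,x0,z0=0.):
    # ms: list of (cam, box or None, landmark or None)
    def f(p):
        e=[]
        for n,b,l in ms:
            if b is not None:
                P=proj(n,cyl(p[0],p[1],z0,PR[q])); lo=P.min(0);hi=P.max(0)
                e+=list(np.r_[lo-[b[0],b[1]],hi-[b[0]+b[2],b[1]+b[3]]])
            if l is not None: e+=list((proj(n,[p[0],p[1],z0])[0]-l)*.7)
        return np.array(e)
    s=least_squares(f,x0,loss='soft_l1',f_scale=1.5); return s.x,np.round(f(s.x),1)
def cw(p,P):
    c,s=np.cos(p[2]),np.sin(p[2]); P=np.atleast_2d(P)/1000.
    return np.c_[p[0]+c*P[:,0]-s*P[:,1],p[1]+s*P[:,0]+c*P[:,1],P[:,2]]
E
cat > m.py <<'E'
from est import *
D={q:[] for q in PR}; C=[]
LM=dict(jar_clamp=(0,0,0),near_cell=(-41,115,16),far_cell=(41,115,16),trigger_face=(-121,5,50),grip_face=(-121,-45,50))
for n in("top","scene"):
    vision.capture(n)
    for q in PR:
        l=vision.landmark_of(q,n); o=vision.outline_of(q,n)
        b=None
        if o: b=o[0]['box']
        D[q].append((n,b,l[0]['xy'] if l else None)); print(n,q,b,o and o[0]['conf'])
    for q in LM:
        for l in vision.landmark_of(q,n)[:2]: C.append((n,LM[q],l['xy']))
for uv,P in [((575,205),(91,-83,16)),((593,341),(-91,-83,16))]: C.append(("top",P,np.array(uv)/1.5625))
def f(p): return np.concatenate([proj(n,cw(p,P))[0]-uv for n,P,uv in C])
s=least_squares(f,[.47,-.13,.12],loss='cauchy',f_scale=1.5)
print("clamp",s.x,np.degrees(s.x[2])); print(np.round(f(s.x).reshape(-1,2),1).tolist())
for q in PR: print(q,*jar(q,D[q],[.45,.2]))
# overlay
im=cv2.resize(vision.capture("top"),None,fx=3,fy=3); 
for P in [(-91,-83,16),(91,-83,16),(91,173,16),(-91,173,16),(-3,100,56),(3,100,56),(3,162,56),(-3,162,56),(79,162,56),(-79,162,56),(-121,5,50),(-121,-45,50),(-152,-45,68),(-71,28,63),(71,28,63)]:
    u=proj("top",cw(s.x,P))[0]*3; cv2.circle(im,tuple(int(v) for v in u+1),3,(0,0,255),1)
cv2.imwrite("pics/ov.png",im[340:820,640:1240])
E
python3 m.py
```

```text
top glass_jar [165.7, 198.4, 36.2, 32.8] 0.59
top white_jar [127.2, 155.6, 41.1, 33.1] 0.65
top spice_jar [164.4, 121.8, 26.4, 31.4] 0.73
scene glass_jar [208.7, 212.7, 34.6, 57.7] 0.63
scene white_jar [146.5, 221.6, 35.4, 49.9] 0.8
scene spice_jar [151.5, 181.7, 28.3, 48.8] 0.77
clamp [ 0.54982374 -0.13189684  0.12204255] 6.992522791324535
[[-1.3, -0.3], [1.7, 0.0], [-0.7, 1.9], [-1.3, 2.5], [0.9, -1.3], [-0.8, 0.6], [-2.0, 0.1], [-0.3, -1.1], [3.2, 1.6], [59.1, 7.4], [-0.1, -2.3], [1.1, -0.5], [2.3, 1.1]]
glass_jar [0.47461845 0.16422239] [-1.000e+00  2.000e-01  1.100e+00  1.200e+00 -1.246e+02 -1.260e+01
 -1.000e-01 -9.000e-01 -3.000e-01 -6.000e-01  2.900e+00  2.000e-01]
white_jar [0.56022879 0.24157178] [-0.7 -0.7 -2.1  0.6 -1.8 -0.2  0.4 -5.4  1.4  0.3  0.6 -3.5]
spice_jar [0.62584291 0.17713761] [-1.4 -0.6  3.9  1.   0.  -2.6  0.1 -1.6  0.8  2.3 -0.7  1.4]
```

View pics/ov.png

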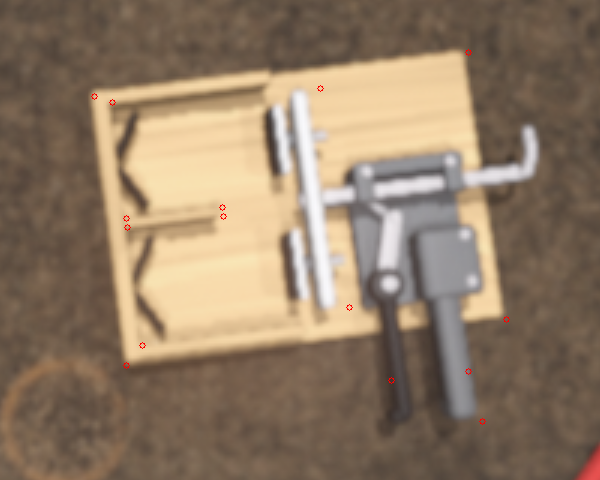

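The overlay fits within about 3 mm; the divider tip and board corners sit ~5 px left of the marks. So I take the clamp at (0.550, -0.1295), yaw 7°. Next: go above the glass jar, turning so the fingers close along the clamp's y.

```bash
python3 -m handwheel '{"targets":[{"translation":[0.05,0.12,0],"rotation":[0,0,8]},{"translation":[0.1,0.24,0],"rotation":[0,0,16]},{"translation":[0.15,0.35,0],"rotation":[0,0,24]},{"translation":[0.2,0.46,0],"rotation":[0,0,32]},{"translation":[0.25,0.57,0],"rotation":[0,0,40]},{"translation":[0.289,0.655,-0.02],"rotation":[0,0,48]},{"translation":[0.289,0.655,-0.02],"rotation":[0,0,56]},{"translation":[0.289,0.655,-0.02],"rotation":[0,0,64]},{"translation":[0.289,0.655,-0.02],"rotation":[0,0,72]},{"translation":[0.289,0.655,-0.02],"rotation":[0,0,80]},{"translation":[0.289,0.655,-0.02],"rotation":[0,0,88]},{"translation":[0.289,0.655,-0.02],"rotation":[0,0,96]}]}' 0
```

```text
time_s: 4.75
ee_pos: [0.4279, 0.06, 0.2165]
ee_rot: [0.001, 0.522, 0.853, 0.0]
contact_force: [2.3, -1.0, -0.1]
width: 0.998
gripper_force: 0.0
```

```bash
python3 -m handwheel '{"targets":[{"translation":[0.02,0.04,0],"rotation":[0,0,8]},{"translation":[0.04,0.08,0],"rotation":[0,0,16]},{"translation":[0.047,0.105,-0.01],"rotation":[0,0,24]},{"translation":[0.047,0.105,-0.015],"rotation":[0,0,32]},{"translation":[0.047,0.105,-0.015],"rotation":[0,0,40]},{"translation":[0.047,0.105,-0.015],"rotation":[0,0,48]},{"translation":[0.047,0.105,-0.015],"rotation":[0,0,56]},{"translation":[0.047,0.105,-0.015],"rotation":[0,0,64]},{"translation":[0.047,0.105,-0.015],"rotation":[0,0,70]},{"translation":[0.047,0.105,-0.015],"rotation":[0,0,70]},{"translation":[0.047,0.105,-0.015],"rotation":[0,0,70]}]}' 0
cat > w.py <<'E'
# wrist-camera helper: fit a jar / clamp in the wrist picture
from est import *
from scipy.spatial.transform import Rotation as Ro
def wcam():
    o=r.get_obs(); q=o['ee_rot']; T=np.eye(4); T[:3,:3]=Ro.from_quat(np.r_[q[1:],q[0]]).as_matrix(); T[:3,3]=o['ee_pos']
    c=vision.calibration("wrist"); W=np.linalg.inv(T@np.array(c['tool_from_camera']))
    K=np.array([[c['fx'],0,c['cx']],[0,c['fy'],c['cy']],[0,0,1.]]); return o,K,W
def wproj(K,W,P):
    P=np.atleast_2d(P); X=(W[:3,:3]@P.T).T+W[:3,3]; u=(K@X.T).T; return u[:,:2]/u[:,2:]
E
python3 - <<'E'
from w import *
o,K,W=wcam(); im=vision.capture("wrist"); print(o['ee_pos'],o['time_s'],o['joint_positions'].round(2))
for q,p in dict(glass_jar=[.4746,.1642],white_jar=[.5602,.2416]).items():
    print(q,[(x['xy'],x['conf']) for x in vision.landmark_of(q,"wrist")[:1]],[(x['box'],x['conf']) for x in vision.boxes_of(q,"wrist")[:1]])
    P=wproj(K,W,cyl(*p,0,PR[q])); print('pred',wproj(K,W,[*p,0]),P.min(0),P.max(0)-P.min(0))
    for c in P[60 if q!='glass_jar' else 120:180]: cv2.circle(im,tuple(int(v) for v in c),1,(0,0,255),-1)
cv2.imwrite("pics/w1.png",im)
E
```

```text
time_s: 5.85
ee_pos: [0.4744, 0.1628, 0.2013]
ee_rot: [0.0, -0.058, 0.998, 0.0]
contact_force: [-0.2, 0.3, 0.1]
width: 0.997
gripper_force: 0.0
[0.47436611 0.16284107 0.20131328] 5.85 [ 0.33  0.24 -0.25  1.08  0.    0.22]
glass_jar [([255.1, 166.4], 0.96)] [([224.2, 144.3, 61.5, 78.6], 0.7)]
pred [[255.25491798 168.31038548]] [222.46791645 145.79554613] [66.79255387 75.21843086]
white_jar [([309.9, 233.9], 0.6)] [([285.6, 217.3, 53.5, 80.9], 0.57)]
pred [[304.2733645  235.80152614]] [282.31789515 215.26588067] [63.9867129  82.27919449]
```

View pics/w1.png

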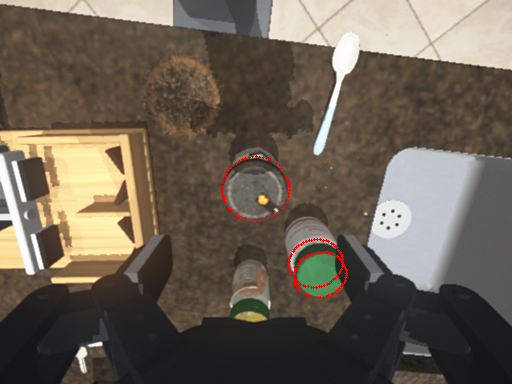

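The wrist view shows the glass jar's lid inside its predicted circle at (255,188). The white cap at (319,268) is a few mm off its prediction, so I'll refit it later. Going down to grasp the glass jar.

```bash
python3 -m handwheel '{"targets":[{"translation":[0,0.001,-0.04],"rotation":[0,0,0.4]},{"translation":[0,0.001,-0.08],"rotation":[0,0,0.4]},{"translation":[0,0.001,-0.12],"rotation":[0,0,0.4]},{"translation":[0,0.001,-0.14],"rotation":[0,0,0.4]},{"translation":[0,0.001,-0.15],"rotation":[0,0,0.4]},{"translation":[0,0.001,-0.15],"rotation":[0,0,0.4]}]}' 0
python3 -m handwheel '{"targets":[{"translation":[0,0,0],"rotation":[0,0,0]},{"translation":[0,0,0],"rotation":[0,0,0]},{"translation":[0,0,0],"rotation":[0,0,0]},{"translation":[0,0,0],"rotation":[0,0,0]},{"translation":[0,0,0],"rotation":[0,0,0]},{"translation":[0,0,0],"rotation":[0,0,0]}]}' 1
```

```text
time_s: 6.7
ee_pos: [0.4735, 0.1635, 0.0503]
ee_rot: [-0.001, -0.062, 0.998, -0.0]
contact_force: [0.8, -0.1, 0.0]
width: 0.999
gripper_force: 0.0
time_s: 7.3
ee_pos: [0.4759, 0.1643, 0.0531]
ee_rot: [0.002, -0.062, 0.998, 0.0]
contact_force: [-1.2, -0.3, 6.6]
width: 0.71
gripper_force: 63.6
```

```bash
python3 -m handwheel '{"targets":[{"translation":[0,0,0.03],"rotation":[0,0,0]},{"translation":[0,0,0.065],"rotation":[0,0,0]},{"translation":[0,0,0.1],"rotation":[0,0,0]},{"translation":[0.02,-0.03,0.1],"rotation":[0,0,0]},{"translation":[0.04,-0.065,0.1],"rotation":[0,0,0]},{"translation":[0.06,-0.1,0.1],"rotation":[0,0,0]},{"translation":[0.08,-0.135,0.1],"rotation":[0,0,0]},{"translation":[0.095,-0.16,0.1],"rotation":[0,0,0]},{"translation":[0.1,-0.171,0.1],"rotation":[0,0,0]},{"translation":[0.1,-0.171,0.1],"rotation":[0,0,0]},{"translation":[0.1,-0.171,0.1],"rotation":[0,0,0]}]}'
python3 - <<'E'
from w import *
o,K,W=wcam(); im=vision.capture("wrist"); print(o['ee_pos'],o['width'],o['time_s'])
p=(.550,-.1295,np.radians(7))
for q,P in dict(near_cell=(-41,115,16),far_cell=(41,115,16),grip_face=(-121,-45,50),trigger_face=(-121,5,50)).items():
    print(q,[(x['xy'],round(x['conf'],2)) for x in vision.landmark_of(q,"wrist")[:2]],'pred',wproj(K,W,cw(p,P))[0].round(1))
big=cv2.resize(im,(800,600))
for P in [(-91,-83,16),(91,-83,16),(-3,100,56),(3,100,56),(3,162,56),(-3,162,56),(79,162,56),(-79,162,56),(-121,5,50),(-121,-45,50),(-152,-45,68),(-79,120,56),(79,120,56)]:
    cv2.circle(big,tuple(int(v) for v in wproj(K,W,cw(p,P))[0]*1.5625),3,(0,0,255),1)
cv2.imwrite("pics/w2.png",big)
E
```

```text
time_s: 8.4
ee_pos: [0.5733, -0.0064, 0.151]
ee_rot: [-0.001, -0.062, 0.998, 0.001]
contact_force: [0.6, 1.0, -3.1]
width: 0.706
gripper_force: 66.2
[ 0.57333567 -0.00641397  0.15104739] 0.705849354798323 8.4
near_cell [([248.4, 104.0], 0.58)] pred [249.9 101.3]
far_cell [([250.4, 180.9], 0.98)] pred [250.1 183.7]
grip_face [] pred [ 39.9 -10.1]
trigger_face [([251.0, 184.4], 0.29)] pred [105.3 -10. ]
```

View pics/w2.png

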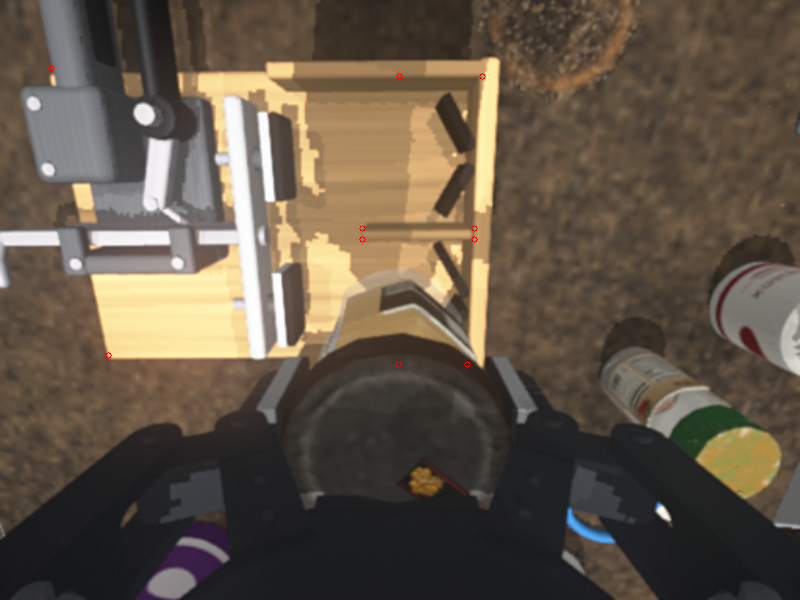

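The picture shows my clamp marks on the divider tip (362,234) and the back wall, so the pose is good to 1–2 mm. The glass jar is held straight over the far cell; lowering it.

```bash
python3 -m handwheel '{"targets":[{"translation":[0.003,0,-0.02],"rotation":[0,0,0]},{"translation":[0.003,0,-0.045],"rotation":[0,0,0]},{"translation":[0.003,0,-0.065],"rotation":[0,0,0]},{"translation":[0.003,0,-0.075],"rotation":[0,0,0]},{"translation":[0.003,0,-0.079],"rotation":[0,0,0]},{"translation":[0.003,0,-0.081],"rotation":[0,0,0]},{"translation":[0.003,0,-0.081],"rotation":[0,0,0]}]}'
```

```text
time_s: 9.35
ee_pos: [0.578, -0.007, 0.071]
ee_rot: [0.001, -0.062, 0.998, -0.0]
contact_force: [-0.6, -0.2, -3.0]
width: 0.702
gripper_force: 66.2
```

```bash
python3 -m handwheel '{"targets":[{"translation":[-0.001,0,-0.001],"rotation":[0,0,0]},{"translation":[-0.001,0,-0.002],"rotation":[0,0,0]},{"translation":[-0.001,0,-0.002],"rotation":[0,0,0]}]}'
```

```text
time_s: 9.65
ee_pos: [0.577, -0.0072, 0.0693]
ee_rot: [0.001, -0.062, 0.998, -0.0]
contact_force: [-0.4, -0.4, 1.7]
width: 0.703
gripper_force: 66.2
```

```bash
python3 -m handwheel '{"targets":[{"translation":[0,0,0],"rotation":[0,0,0]},{"translation":[0,0,0],"rotation":[0,0,0]},{"translation":[0,0,0],"rotation":[0,0,0]},{"translation":[0,0,0],"rotation":[0,0,0]},{"translation":[0,0,0.02],"rotation":[0,0,0]},{"translation":[0,0,0.06],"rotation":[0,0,0]},{"translation":[0,0,0.1],"rotation":[0,0,0]},{"translation":[0,0,0.13],"rotation":[0,0,0]},{"translation":[-0.004,0.05,0.13],"rotation":[0,0,0]},{"translation":[-0.008,0.1,0.13],"rotation":[0,0,0]},{"translation":[-0.012,0.15,0.13],"rotation":[0,0,0]},{"translation":[-0.016,0.2,0.13],"rotation":[0,0,0]}]}' 0
python3 -m handwheel '{"targets":[{"translation":[-0.01,0.045,0],"rotation":[0,0,0]},{"translation":[-0.01,0.045,0],"rotation":[0,0,0]},{"translation":[-0.01,0.045,0],"rotation":[0,0,0]}]}' 0
python3 - <<'E'
from w import *
o,K,W=wcam(); im=vision.capture("wrist"); print(o['ee_pos'],o['time_s'])
p=(.550,-.1295,np.radians(7)); M=[]
for f in (vision.outline_of,vision.boxes_of): M+=[x['box'] for x in f("white_jar","wrist")[:1]]
L=[x['xy'] for x in vision.landmark_of("white_jar","wrist")[:1]]; print(M,L)
def f(v):
    P=wproj(K,W,cyl(v[0],v[1],0,PR['white_jar'])); lo,hi=P.min(0),P.max(0); e=[]
    for b in M: e+=list(np.r_[lo-b[:2],hi-np.add(b[:2],b[2:])])
    for l in L: e+=list(wproj(K,W,[v[0],v[1],0])[0]-l)
    return np.array(e)
s=least_squares(f,[.56,.2416],loss='soft_l1',f_scale=2); print(s.x,f(s.x).round(1))
for c in wproj(K,W,cyl(*s.x,0,PR['white_jar'])): cv2.circle(im,tuple(int(v) for v in c),1,(0,0,255),-1)
P=cyl(.5769,-.0072,.016,PR['glass_jar'])[120:180]
for c in wproj(K,W,P): cv2.circle(im,tuple(int(v) for v in c),1,(0,255,255),-1)
cv2.imwrite("pics/w3.png",im)
E
```

```text
time_s: 10.85
ee_pos: [0.5602, 0.1938, 0.1985]
ee_rot: [0.0, -0.062, 0.998, 0.0]
contact_force: [0.6, -0.9, 0.8]
width: 0.999
gripper_force: 0.0
time_s: 11.15
ee_pos: [0.5499, 0.2381, 0.198]
ee_rot: [-0.0, -0.063, 0.998, -0.0]
contact_force: [-0.1, -0.3, -0.1]
width: 1.0
gripper_force: 0.0
[0.54993962 0.23814147 0.19803488] 11.15
[[232.4, 154.6, 53.9, 71.5], [232.9, 153.0, 53.7, 75.7]] [[259.3, 177.5]]
[0.56071301 0.24517702] [-1.8 -0.6  3.   1.2 -2.3  1.   2.7 -1.4 -0.6  0. ]
```

View pics/w3.png

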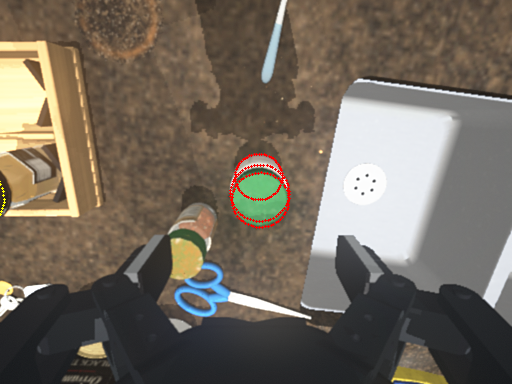

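The white jar's body and cap lie inside the fitted circles at (260,195), so it is at (0.5605, 0.245). The glass jar stands in its cell at left. Grasping the white jar.

```bash
python3 -m handwheel '{"targets":[{"translation":[0.011,0.007,0],"rotation":[0,0,0]},{"translation":[0.011,0.007,-0.04],"rotation":[0,0,0]},{"translation":[0.011,0.007,-0.08],"rotation":[0,0,0]},{"translation":[0.011,0.007,-0.12],"rotation":[0,0,0]},{"translation":[0.011,0.007,-0.15],"rotation":[0,0,0]},{"translation":[0.011,0.007,-0.16],"rotation":[0,0,0]},{"translation":[0.011,0.007,-0.16],"rotation":[0,0,0]}]}' 0
python3 -m handwheel '{"targets":[{"translation":[0,0,0],"rotation":[0,0,0]},{"translation":[0,0,0],"rotation":[0,0,0]},{"translation":[0,0,0],"rotation":[0,0,0]},{"translation":[0,0,0],"rotation":[0,0,0]},{"translation":[0,0,0],"rotation":[0,0,0]},{"translation":[0,0,0],"rotation":[0,0,0]}]}' 1
```

```text
time_s: 12.05
ee_pos: [0.5605, 0.2426, 0.037]
ee_rot: [-0.002, -0.061, 0.998, -0.001]
contact_force: [0.1, 0.2, 0.4]
width: 0.996
gripper_force: 0.0
time_s: 12.65
ee_pos: [0.5638, 0.245, 0.0411]
ee_rot: [0.003, -0.062, 0.998, 0.001]
contact_force: [1.0, 0.1, 7.0]
width: 0.668
gripper_force: 64.7
```

```bash
python3 -m handwheel '{"targets":[{"translation":[0,0,0.03],"rotation":[0,0,0]},{"translation":[0,0,0.07],"rotation":[0,0,0]},{"translation":[-0.015,-0.02,0.1],"rotation":[0,0,0]},{"translation":[-0.03,-0.06,0.1],"rotation":[0,0,0]},{"translation":[-0.045,-0.105,0.1],"rotation":[0,0,0]},{"translation":[-0.06,-0.15,0.1],"rotation":[0,0,0]},{"translation":[-0.066,-0.195,0.1],"rotation":[0,0,0]},{"translation":[-0.066,-0.235,0.1],"rotation":[0,0,0]},{"translation":[-0.066,-0.255,0.1],"rotation":[0,0,0]},{"translation":[-0.066,-0.261,0.1],"rotation":[0,0,0]},{"translation":[-0.066,-0.261,0.1],"rotation":[0,0,0]},{"translation":[-0.066,-0.261,0.1],"rotation":[0,0,0]}]}'
```

```text
time_s: 13.85
ee_pos: [0.4955, -0.016, 0.1385]
ee_rot: [0.0, -0.063, 0.998, 0.0]
contact_force: [0.7, -0.2, -1.7]
width: 0.671
gripper_force: 65.3
```

```bash
python3 -m handwheel '{"targets":[{"translation":[0,0,-0.03],"rotation":[0,0,0]},{"translation":[0,0,-0.06],"rotation":[0,0,0]},{"translation":[0,0,-0.074],"rotation":[0,0,0]},{"translation":[0,0,-0.079],"rotation":[0,0,0]},{"translation":[0,0,-0.081],"rotation":[0,0,0]},{"translation":[0,0,-0.0825],"rotation":[0,0,0]},{"translation":[0,0,-0.0825],"rotation":[0,0,0]},{"translation":[0,0,-0.0825],"rotation":[0,0,0]}]}'
```

```text
time_s: 14.65
ee_pos: [0.4962, -0.0161, 0.0572]
ee_rot: [0.001, -0.063, 0.998, 0.0]
contact_force: [-2.8, 1.2, 5.1]
width: 0.672
gripper_force: 65.9
```

```bash
python3 -m handwheel '{"targets":[{"translation":[0,0,0],"rotation":[0,0,0]},{"translation":[0,0,0],"rotation":[0,0,0]},{"translation":[0,0,0],"rotation":[0,0,0]},{"translation":[0,0,0],"rotation":[0,0,0]},{"translation":[0,0,0.02],"rotation":[0,0,0]},{"translation":[0,0,0.06],"rotation":[0,0,0]},{"translation":[0,0,0.1],"rotation":[0,0,0]},{"translation":[0,0,0.14],"rotation":[0,0,0]},{"translation":[-0.03,0,0.16],"rotation":[0,0,0]},{"translation":[-0.06,-0.02,0.16],"rotation":[0,0,0]},{"translation":[-0.08,-0.06,0.16],"rotation":[0,0,0]},{"translation":[-0.08,-0.06,0.16],"rotation":[0,0,0]}]}' 0.15
python3 - <<'E'
from h import *
import json
from est import *
p=(.550,-.1295,np.radians(7))
im=vision.capture("top"); o=r.get_obs(); print(o['ee_pos'],o['ee_rot'],o['time_s'])
for q in ("pusher_bar","near_pad","far_pad","trigger_face","glass_jar","white_jar"): print(q,[(x['xy'],round(x['conf'],2)) for x in vision.landmark_of(q,"top")[:1]])
for a in (0,10,20): print(a,proj("top",cw(p,(0,28+a,48))))
for q,c in (("glass_jar",(41,119,16)),("white_jar",(-41,119,16))): print(q,proj("top",cw(p,c)))
print(cw(p,[(-121,27,28),(-121,3,28),(-121,-17,28)]))
cv2.imwrite("pics/t2.png",cv2.resize(im[110:270,210:410],(800,640))[:600])
E
```

```text
time_s: 15.85
ee_pos: [0.4127, -0.0796, 0.2161]
ee_rot: [-0.001, -0.06, 0.998, -0.001]
contact_force: [0.5, -0.0, -0.4]
width: 0.848
gripper_force: 0.0
[ 0.41428828 -0.07827022  0.21601398] [ 1.30097158e-04 -6.00723312e-02  9.98194011e-01 -1.17121743e-04] 15.9
pusher_bar [([310.1, 178.8], 0.85)]
near_pad [([317.3, 199.1], 0.75)]
far_pad [([313.4, 164.0], 0.69)]
trigger_face []
glass_jar [([270.8, 163.2], 0.7)]
white_jar [([279.2, 207.4], 0.93)]
0 [[322.19576137 179.50523129]]
10 [[317.13411757 180.11172042]]
20 [[312.07019378 180.71848275]]
glass_jar [[272.81537436 166.37471117]]
white_jar [[277.82622434 206.59378829]]
[[ 0.42661144 -0.11744744  0.028     ]
 [ 0.42953631 -0.14126855  0.028     ]
 [ 0.43197369 -0.16111948  0.028     ]]
```

View pics/t2.png

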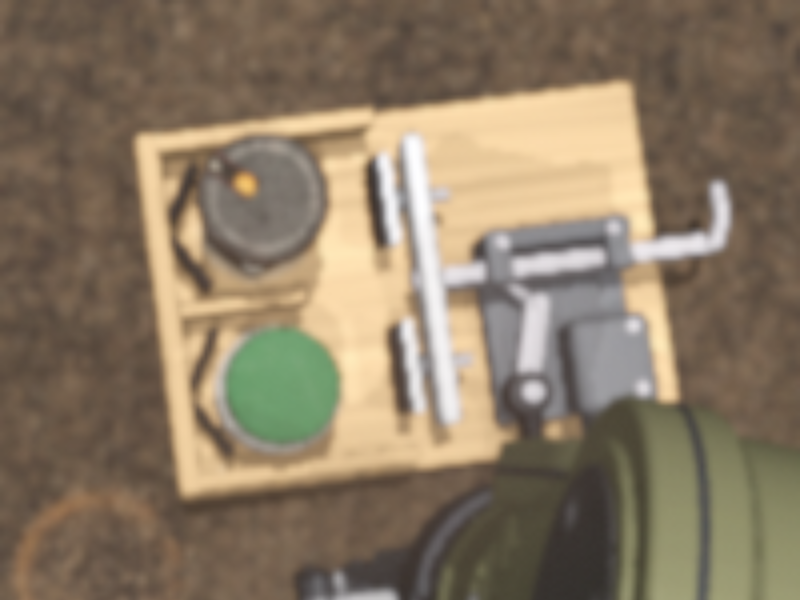

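Seen from the top, both jars stand in their cells: glass at (263,200), white at (283,387). The pads are still clear of them and the pusher is at about 18 mm. Straddling trigger and grip with open fingers to push the trigger with the inner pad.

```bash
python3 -m handwheel '{"targets":[{"translation":[0.01,-0.05,0],"rotation":[0,0,0]},{"translation":[0.02,-0.095,-0.01],"rotation":[0,0,0]},{"translation":[0.02,-0.095,-0.05],"rotation":[0,0,0]},{"translation":[0.02,-0.095,-0.09],"rotation":[0,0,0]},{"translation":[0.02,-0.095,-0.11],"rotation":[0,0,0]},{"translation":[0.02,-0.095,-0.11],"rotation":[0,0,0]}]}' 0
python3 - <<'E'
from w import *
p=(.550,-.1295,np.radians(7)); o,K,W=wcam(); im=vision.capture("wrist"); print(o['ee_pos'],o['contact_force'])
for q,P in dict(grip_face=(-121,-45,50),trigger_face=(-121,5,50)).items():
    print(q,[(x['xy'],round(x['conf'],2)) for x in vision.landmark_of(q,"wrist")[:2]],'pred',wproj(K,W,cw(p,P))[0].round(1))
    cv2.circle(im,tuple(int(v) for v in wproj(K,W,cw(p,P))[0]),3,(0,0,255),1)
cv2.imwrite("pics/w4.png",im)
E
```

```text
time_s: 16.8
ee_pos: [0.4331, -0.1702, 0.1027]
ee_rot: [-0.003, -0.063, 0.998, 0.002]
contact_force: [-0.8, -0.2, -0.8]
width: 1.002
gripper_force: 0.0
[ 0.43307147 -0.17023874  0.10267282] [-0.83925531 -0.21690539 -0.83124668]
grip_face [([227.3, 212.2], 0.82)] pred [229.5 208.2]
trigger_face [([292.9, 214.6], 0.57)] pred [295.6 208.3]
```

View pics/w4.png

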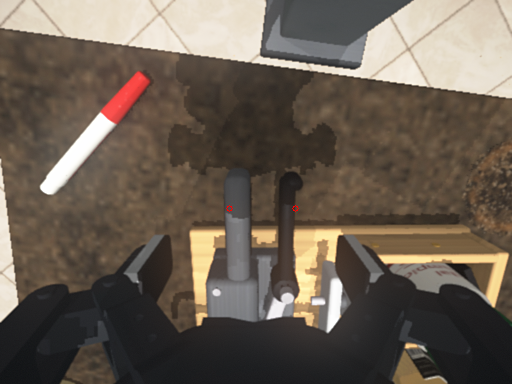

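The trigger bar and pistol grip lie between the open fingers, with marks on their outer faces at (295,208) and (230,208). Going down.

```bash
python3 -m handwheel '{"targets":[{"translation":[0,0,-0.03],"rotation":[0,0,0]},{"translation":[0,0,-0.06],"rotation":[0,0,0]},{"translation":[0,0,-0.08],"rotation":[0,0,0]},{"translation":[0,0,-0.082],"rotation":[0,0,0]},{"translation":[0,0,-0.082],"rotation":[0,0,0]}]}'
python3 -m handwheel '{"targets":[{"translation":[0,-0.003,0],"rotation":[0,0,0]},{"translation":[0.001,-0.006,0],"rotation":[0,0,0]},{"translation":[0.001,-0.009,0],"rotation":[0,0,0]},{"translation":[0.002,-0.012,0],"rotation":[0,0,0]},{"translation":[0.002,-0.015,0],"rotation":[0,0,0]},{"translation":[0.002,-0.015,0],"rotation":[0,0,0]}]}'
```

```text
time_s: 17.45
ee_pos: [0.4365, -0.172, 0.0249]
ee_rot: [0.001, -0.062, 0.998, -0.0]
contact_force: [0.1, 1.0, 0.2]
width: 1.0
gripper_force: 0.0
time_s: 18.05
ee_pos: [0.4376, -0.1851, 0.0242]
ee_rot: [0.001, -0.062, 0.998, 0.002]
contact_force: [1.4, 6.3, 3.2]
width: 0.997
gripper_force: 3.0
```

```bash
python3 -m handwheel '{"targets":[{"translation":[0.001,-0.005,0],"rotation":[0,0,0]},{"translation":[0.001,-0.01,0],"rotation":[0,0,0]},{"translation":[0.002,-0.014,0],"rotation":[0,0,0]},{"translation":[0.002,-0.016,0],"rotation":[0,0,0]},{"translation":[0.002,-0.016,0],"rotation":[0,0,0]}]}'
python3 -c "
from h import *
vision.capture('top')
for q in ('pusher_bar','near_pad','far_pad','glass_jar','white_jar'): print(q,[(x['xy'],round(x['conf'],2)) for x in vision.landmark_of(q,'top')[:1]])
o=r.get_obs();print(o['contact_force'],o['gripper_force'],o['ee_pos'])"
```

```text
time_s: 18.55
ee_pos: [0.4394, -0.2, 0.0237]
ee_rot: [0.001, -0.063, 0.998, 0.003]
contact_force: [0.1, 8.9, 2.0]
width: 0.997
gripper_force: 3.6
pusher_bar [([305.2, 179.6], 0.57)]
near_pad [([307.8, 199.5], 0.48)]
far_pad [([301.5, 158.8], 0.67)]
glass_jar [([270.2, 163.0], 0.64)]
white_jar [([277.5, 209.7], 0.69)]
[1.57474332 8.18791304 2.61931981] 3.5364286601543427 [ 0.43933985 -0.19995661  0.02377466]
```

```bash
python3 -m handwheel '{"targets":[{"translation":[-0.001,0.01,0],"rotation":[0,0,0]},{"translation":[-0.003,0.022,0],"rotation":[0,0,0]},{"translation":[-0.003,0.022,0],"rotation":[0,0,0]},{"translation":[-0.003,0.022,0],"rotation":[0,0,0]},{"translation":[-0.002,0.017,0],"rotation":[0,0,0]},{"translation":[-0.002,0.012,0],"rotation":[0,0,0]},{"translation":[-0.001,0.007,0],"rotation":[0,0,0]},{"translation":[0,0.003,0],"rotation":[0,0,0]},{"translation":[0,0,0],"rotation":[0,0,0]},{"translation":[0,0,0],"rotation":[0,0,0]}]}'
```

```text
time_s: 19.85
ee_pos: [0.4396, -0.2001, 0.0234]
ee_rot: [0.001, -0.062, 0.998, 0.004]
contact_force: [1.6, 11.0, 0.7]
width: 1.004
gripper_force: 4.3
```

```bash
python3 -c "
from h import *
vision.capture('top')
for q in ('pusher_bar','near_pad','far_pad','glass_jar','white_jar'): print(q,[(x['xy'],round(x['conf'],2)) for x in vision.landmark_of(q,'top')[:1]])
"
```

```text
pusher_bar [([299.9, 181.4], 0.92)]
near_pad [([302.6, 201.6], 0.44)]
far_pad [([301.1, 162.2], 0.47)]
glass_jar [([270.1, 164.4], 0.93)]
white_jar []
```

```bash
python3 -m handwheel '{"targets":[{"translation":[-0.001,0.01,0],"rotation":[0,0,0]},{"translation":[-0.003,0.022,0],"rotation":[0,0,0]},{"translation":[-0.003,0.022,0],"rotation":[0,0,0]},{"translation":[-0.003,0.022,0],"rotation":[0,0,0]},{"translation":[-0.002,0.017,0],"rotation":[0,0,0]},{"translation":[-0.002,0.013,0],"rotation":[0,0,0]},{"translation":[-0.002,0.011,0],"rotation":[0,0,0]},{"translation":[-0.002,0.011,0],"rotation":[0,0,0]}]}'
```

```text
time_s: 20.95
ee_pos: [0.4373, -0.1894, 0.0235]
ee_rot: [0.0, -0.062, 0.998, 0.004]
contact_force: [1.8, 10.6, 1.9]
width: 0.997
gripper_force: 4.7
```

```bash
python3 -m handwheel '{"targets":[{"translation":[0,-0.002,0],"rotation":[0,0,0]},{"translation":[0,-0.004,0],"rotation":[0,0,0]},{"translation":[0,-0.004,0],"rotation":[0,0,0]}]}'
```

```text
time_s: 21.25
ee_pos: [0.4379, -0.1928, 0.0235]
ee_rot: [0.001, -0.063, 0.998, 0.004]
contact_force: [2.4, 11.7, 1.0]
width: 1.001
gripper_force: 5.1
```

```bash
python3 -m handwheel '{"targets":[{"translation":[0,-0.002,0],"rotation":[0,0,0]},{"translation":[0,-0.003,0],"rotation":[0,0,0]},{"translation":[0,-0.003,0],"rotation":[0,0,0]}]}'
```

```text
time_s: 21.55
ee_pos: [0.4384, -0.1948, 0.0234]
ee_rot: [0.002, -0.063, 0.998, 0.005]
contact_force: [3.4, 14.1, 0.1]
width: 1.005
gripper_force: 6.1
```

```bash
python3 -m handwheel '{"targets":[{"translation":[0,-0.002,0],"rotation":[0,0,0]},{"translation":[0,-0.003,0],"rotation":[0,0,0]},{"translation":[0,-0.003,0],"rotation":[0,0,0]}]}'
```

```text
time_s: 21.85
ee_pos: [0.4385, -0.1968, 0.0233]
ee_rot: [0.002, -0.063, 0.998, 0.006]
contact_force: [4.8, 17.0, -0.3]
width: 0.999
gripper_force: 7.0
```

```bash
python3 -m handwheel '{"targets":[{"translation":[0,-0.001,0],"rotation":[0,0,0]},{"translation":[0,-0.002,0],"rotation":[0,0,0]},{"translation":[0,-0.002,0],"rotation":[0,0,0]},{"translation":[0,-0.002,0],"rotation":[0,0,0]}]}'
python3 - <<'E'
from est import *
p=(.550,-.1295,np.radians(7))
im=vision.capture("top")
for q in ('pusher_bar','near_pad','far_pad','glass_jar','white_jar'): print(q,[(x['xy'],round(x['conf'],2)) for x in vision.landmark_of(q,'top')[:1]])
for q,c in (("glass_jar",(41,121,16)),("white_jar",(-41,121,16))): print(q,proj("top",cw(p,c)))
cv2.imwrite("pics/t3.png",cv2.resize(im[110:260,220:420],(800,600)))
o=r.get_obs();print(o['contact_force'],o['gripper_force'],o['ee_pos'],o['time_s'])
E
```

```text
time_s: 22.25
ee_pos: [0.4381, -0.1979, 0.0233]
ee_rot: [0.002, -0.063, 0.998, 0.007]
contact_force: [4.1, 19.1, 0.1]
width: 0.997
gripper_force: 7.8
pusher_bar [([297.0, 182.1], 0.66)]
near_pad [([301.9, 200.3], 0.48)]
far_pad [([354.5, 234.2], 0.74)]
glass_jar [([270.5, 166.5], 0.91)]
white_jar [([277.6, 208.9], 0.74)]
glass_jar [[271.83531806 166.49131348]]
white_jar [[276.83918058 206.71301057]]
[ 4.19864398 18.92066843  0.94587307] 7.757094204425812 [ 0.43813134 -0.1979312   0.02326081] 22.55
```

View pics/t3.png

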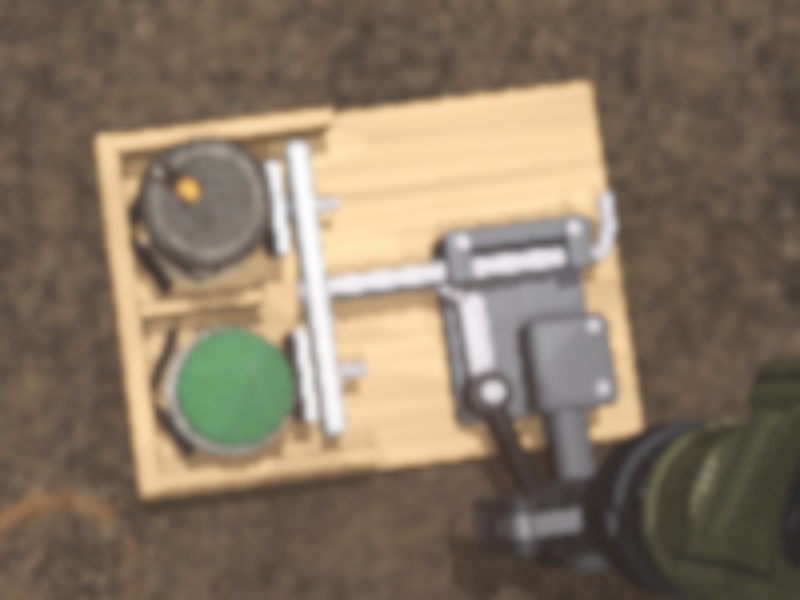

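The top view shows both pads against the jars, glass at (205,203) and white at (232,387). The push on the trigger is steady at 19 N, about 8–9 N per pad. Handing in.

```bash
python3 -c "
from cell import r
print(r.sign_off()); print(r.get_obs()['time_s'])"
```

```text
the job is handed in; nothing more can be done
None
the job is handed in; nothing more can be done
```

The job is handed in, with no verdict shown: the glass jar stands in the far cell and the white jar in the near cell, both let go. Both pads are on the jars, at an estimated 8–9 N each from the steady 19 N push on the still-squeezed trigger.

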